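Tip an inlaid piece out of its nest

ROBOT

A 6-joint arm with a two-finger parallel gripper is mounted at the origin on the work surface. World frame = base frame: x ahead of the robot, y to its left, z up, the work surface at z = 0. Lengths are in m, angles in rad, forces in N, time in s.
With the tool pointing down it reaches from about 0.35 to 0.775 m from the base axis. Payload 7.3 kg.
Tool frame: the origin (TCP) lies on the centre line of the jaws, within the pads' length; the fingertips stand 11 mm ahead of it and the grasp point (between the pads) lies 8 mm behind it; z points along the fingers, y is the direction in which the jaws open and shut (so a half turn about z gives the same grasp; the last joint's range is limited). The gripper opens to 92 mm and grips with 3 to 60 N. Pads are 19 mm wide; open, the fingers measure 130 mm over their backs; the gripper's body (75 mm by 190 mm) begins 47 mm behind the grasp point.
Start: joints at [-1.416, 0.342, 1.524, -0, 1.275, -0.146], TCP at [0.156, -0.501, 0.238] pointing down, gripper open.
Joint ranges: [-2.53, 2.53], [-0.77, 2.02], [0.04, 2.7], [-1, 4.14], [0.28, 2.66], [-3.11, 3.11]. Speed limits (rad/s): [2.57, 2.57, 3.14, 3.14, 3.14, 3.14].

INTERFACE

Orientations are given as [roll, pitch, yaw] about the fixed x, y, z axes, in that order (R = Rz(yaw) Ry(pitch) Rx(roll)).
In Python, from cell import robot gives the robot as it stands.
- The arm moves only by the tool jog_arm, never from a script. Its argument "deltas" is one flat list of numbers, 6 for each row, row after row: the shift along the world's x, y, z in units of 0.1 m (1.0 is 0.1 m), then the turn, a rotation vector about the world's x, y, z in units of 90 degrees (1.0 is 90 degrees). A call has 1 to 5 rows; each row is the pose to reach, as a shift and turn from the pose commanded when the call began; what a row does not reach only later rows make up. A row lasts 1/12 s, in which the tool goes at most 41.7 mm and 7.16 degrees, less where a joint would pass 70% of its speed; a pose out of reach is approached as far as the arm can. A call with a number of a shift or a turn outside -1 to 1 is refused whole. A call with a gripper value outside its range is refused whole. "claw" is the opening, from 0 (shut) to 1 (fully open), set as the call begins (left out, the last holds). The fingers move at their own pace and stop on an object; "newtons" is the grip in N (left out, the last holds). Time passes only in rows, so rows that repeat a pose let the fingers close. It gives the time, the measured TCP pose, the force and the opening at its end, in the units of the state.
- robot.observe(): the state, without advancing time (a new reading comes with each control period).
- robot.read_camera(name): name is "scene" or "top"; returns the picture (420x560x3 uint8, red, green, blue); there is no depth.
- robot.camera_params(name): a dict with "fx", "fy", "cx", "cy" (pixels), "R" (3x3) and "t" (3): a world point X has camera coordinates R X + t. Camera axes: x right, y down, z forward; pixel columns grow to the right and rows downward; lengths in m; the calibration is good to about 2 mm. A picture is of the moment at which its call begins. camera_params takes no time and is no camera call.
- robot.hand_in(): hands the job in, once; it reports no verdict.
The state is a dict: "time": time; "qpos": joint angles; "qvel": joint speeds; "joint_efforts": joint torques, N m; "tool_pos": TCP position; "tool_rot": TCP orientation; "contact_force": force on the tool from outside, world axes, zero at the start; "torque": the same for the moment, N m; "opening": finger opening in m.
Only numpy, scipy, OpenCV 4.12 (cv2) and the standard library are available. Lean on these libraries where they do the work, as an engineer would, in place of code of your own. Each camera call takes 0.05 s, during which the arm holds its last target. There are 200 camera calls.

TASK

Of the three inlaid wooden pieces seated in nests, take out the one with the round inlay. It sits too snugly for fingers, so first press down its end at the cut-away end of the nest until it tips and stays tipped, then take it by the raised end and lay it flat, inlay up, on the grey foam pad. Leave the other two pieces seated in their nests.

Things in the scene. Friction and masses are not known exactly. Their poses are not given: they have to be found in the camera images.
- piece_round_mid (a point): Dark wooden block 90 x 40 x 16 mm (own x, y, z), 60 g, pale round inlay on top. Point: its centre. Starts level in a fixed light-wood nest, top 42 mm above the table; nest rim 43 mm high, walls 10 mm, gaps 2 mm, but only 26 mm high at the piece's +x end, over a 22 mm deep well. Pressed 12 mm down, 10 mm from its +x end, it rocks and stays tipped at 31 deg, the sides of its -x end 20 mm above the rim.
- pad: Grey foam pad (rigid here), 170 x 170 x 10 mm, fixed flat on the table. Origin at the centre of its underside; z up, x and y along its sides.
- piece_bar_mid (a point): dark wooden piece with a pale single long strip inlaid in its top; same size, in its own nest; all nests are alike, 116 x 64 mm, fixed. The point is its centre. Bystander: stays in its nest.
- piece_strips_mid (a point): dark wooden piece with a pale pair of short cross strips inlaid in its top; same size, in its own nest; all nests are alike, 116 x 64 mm, fixed. The point is its centre. Bystander: stays in its nest.
Things that resemble listed ones, but are neither listed nor needed, are in the scene too. What is shaped like the part that bears piece_round_mid but green, orange or red is not meant.

How it is judged:
By the outcome, as a careful person would: the job done as asked, in the order asked, and still so for the second after the job is handed in, with the robot touching nothing.
It also fails if it takes over 54 s, if anything falls off the work surface, if the arm or the gripper's body presses on something with over 40 N, if the wrist force passes 120 N, or if a joint passes its speed limit or range.

## Working session

There is one attempt and no reset: what is moved stays moved. The work goes in short steps, Python scripts to look and compute and a tool call to move; the robot and the scene stay as the last step left them, time stands still between calls to the robot, and variables do not carry over. Pictures are saved under pics/ and viewed, about 8 in all and at most 12, crops included, and the job is handed in when it is done.

Besides the shell and the picture viewer there is one more tool, called after "Call:" as name(argument=value, ...) on one line, values as JSON. jog_arm: Moves the arm, as the interface text tells. Its arguments: {"type":"object","properties":{"deltas":{"type":"array","items":{"type":"number"}},"claw":{"type":"number"},"newtons":{"type":"number"}},"required":["deltas"]}

```bash
mkdir -p pics; ls; python3 - <<'E'
from cell import robot
import cv2
for n in("top","scene"):
    cv2.imwrite(f"pics/{n}0.png",robot.read_camera(n)[:,:,::-1])
    p=robot.camera_params(n);print(n,p)
print(robot.observe())
E
```

```text
pics
top {'fx': 505.5555510575644, 'fy': 505.5555510575644, 'cx': 279.12832219961103, 'cy': 227.96196862938638, 'R': array([[-0.01643346, -0.99973347,  0.01621539],
       [-0.98459367,  0.01335674, -0.17434705],
       [ 0.17408399, -0.0188307 , -0.98455074]]), 't': array([-0.03030065,  0.59186908,  0.98722262])}
scene {'fx': 534.4350696126746, 'fy': 534.4350696126746, 'cx': 281.52069344206546, 'cy': 215.0495245579341, 'R': array([[-0.05002816,  0.99869513, -0.01025809],
       [ 0.79965626,  0.03389984, -0.59950035],
       [-0.59837033, -0.03819485, -0.80030875]]), 't': array([ 0.0492294 , -0.43635202,  1.45870214])}
{'time': 0.1, 'qpos': array([-1.41598685e+00,  3.42656737e-01,  1.52490227e+00,  2.15273892e-05,
        1.27538219e+00, -1.45988029e-01]), 'qvel': array([-0.00067997, -0.00152382, -0.00149628,  0.00020212, -0.00131886,
        0.00091127]), 'joint_efforts': array([ 1.62951183e-03, -4.32003021e+01, -2.44695085e+01,  7.19797821e-02,
        5.26586850e-02, -4.57629608e-05]), 'tool_pos': array([ 0.15552948, -0.50108462,  0.23711924]), 'tool_rot': array([-3.14026145e+00, -2.16540182e-04,  3.00791085e-01]), 'contact_force': array([-0.11205324, -0.40276961,  1.26809611]), 'torque': array([ 0.0303996 , -0.00668882, -0.02778086]), 'opening': 0.09189399823985486}
```

View pics/top0.png

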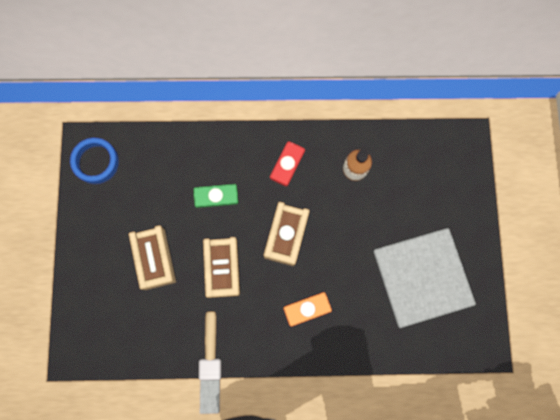

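View pics/scene0.png

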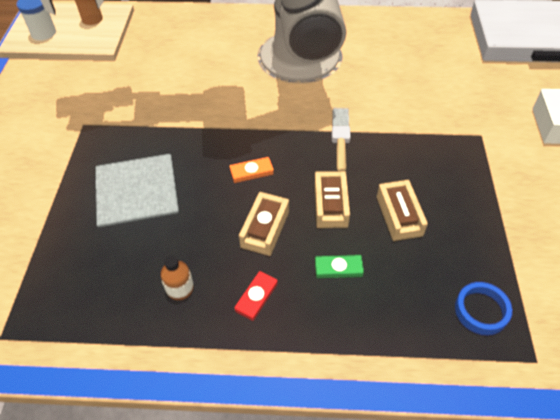

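Candidates for the round-inlay piece, with top-view pixels:
- The dark piece in the light-wood nest at (287,233).
- Loose decoys: green (216,195), red (288,163) and orange (307,309).
- Other nests: bar (151,257) and cross strips (221,267).

I choose (287,233) and will check it in a close crop.

```bash
cat > h.py <<'E'
import numpy as np, cv2
from cell import robot
P={n:robot.camera_params(n) for n in("top","scene")}
def ray(n,u,v,z):
    p=P[n];d=p["R"].T@np.array([(u-p["cx"])/p["fx"],(v-p["cy"])/p["fy"],1]);o=-p["R"].T@p["t"]
    return o+d*(z-o[2])/d[2]
def proj(n,X):
    p=P[n];c=p["R"]@np.array(X)+p["t"];return np.array([p["fx"]*c[0]/c[2]+p["cx"],p["fy"]*c[1]/c[2]+p["cy"]])
def crop(n,u,v,w,h,k,name,img=None):
    img=robot.read_camera(n) if img is None else img
    c=img[v-h//2:v+h//2,u-w//2:u+w//2,::-1];cv2.imwrite(f"pics/{name}.png",cv2.resize(c,None,fx=k,fy=k,interpolation=cv2.INTER_CUBIC));return c
E
python3 - <<'E'
from h import *
T=cv2.imread("pics/top0.png");S=cv2.imread("pics/scene0.png")
a=cv2.resize(T[188:278,247:327],None,fx=5,fy=5,interpolation=cv2.INTER_CUBIC)
b=cv2.resize(S[180:270,225:305],None,fx=5,fy=5,interpolation=cv2.INTER_CUBIC)
cv2.imwrite("pics/crop1.png",np.hstack([a,b]))
for n,I,(u,v) in(("top",T,(287,233)),("scene",S,(264,217))):
    h=cv2.cvtColor(I,cv2.COLOR_BGR2HSV)
    L=cv2.inRange(I,(160,160,160),(255,255,255));
    k,lab,st,ce=cv2.connectedComponentsWithStats(L);i=lab[v,u]
    print(n,"inlay",ce[i],st[i,4],ray(n,*ce[i],.042))
    W=cv2.inRange(h,(5,40,70),(30,255,255))|L   # wood and piece
    k,lab,st,ce=cv2.connectedComponentsWithStats(W);i=lab[v,u];m=(lab==i).astype('uint8')
    print(" nest",st[i]); c=max(cv2.findContours(m,0,2)[0],key=cv2.contourArea)
    B=cv2.boxPoints(cv2.minAreaRect(c));
    for q in B: print("  ",q,ray(n,*q,.043)[:2].round(4))
    D=((I.max(2)<110)&(h[:,:,0]<20)&(h[:,:,1]>80)).astype('uint8') # dark brown
    D[:v-30]=0;D[v+30:]=0;D[:,:u-25]=0;D[:,u+25:]=0
    c=max(cv2.findContours(D,0,2)[0],key=cv2.contourArea);r=cv2.minAreaRect(c);print(" dark",r)
    for q in cv2.boxPoints(r): print("  ",q,ray(n,*q,.042)[:2].round(4))
h=cv2.cvtColor(T,cv2.COLOR_BGR2HSV)
G=((h[:,:,1]<40)&(T.max(2)>90)).astype('uint8');G[:225]=0;G[335:]=0;G[:,:365]=0;G[:,485:]=0
c=max(cv2.findContours(cv2.morphologyEx(G,cv2.MORPH_OPEN,np.ones((5,5))),0,2)[0],key=cv2.contourArea);r=cv2.minAreaRect(c);print("pad",r)
q=np.array([ray("top",*p,.01)[:2] for p in cv2.boxPoints(r)]);print(q.round(4),q.mean(0))
E
```

```text
top inlay [286.38918919 232.38918919] 185 [ 0.58363125 -0.0542838   0.042     ]
 nest [ 263  201   47   66 2081]
   [261.16922 258.04617] [ 0.5308 -0.0015]
   [277.16153 199.4077 ] [ 0.6538 -0.0362]
   [311.00766 208.63846] [ 0.6331 -0.1067]
   [295.01535 267.27692] [ 0.5108 -0.0705]Traceback (most recent call last):
  File "<stdin>", line 18, in <module>
ValueError: max() iterable argument is empty
```

View pics/crop1.png

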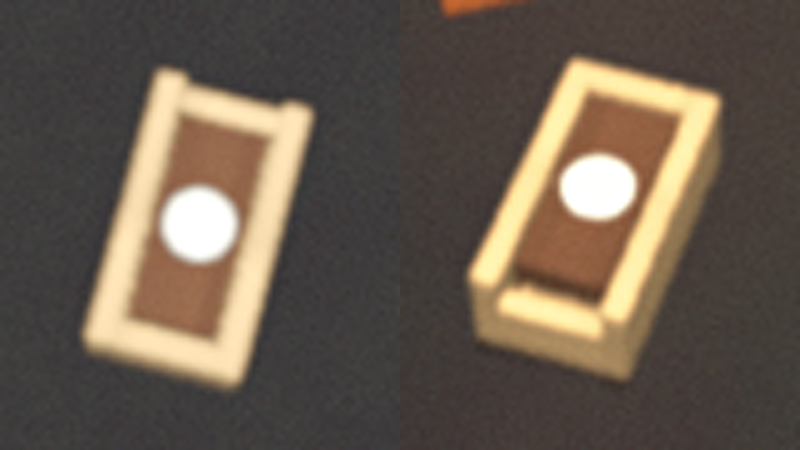

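Left (top view): round inlay at crop (200,225), which is pixel (287,233). The low wall is at the far (+world x) end. The scene crop agrees, with the cut-away wall at crop (550,312). So this is the right piece, and its +x points away from the robot.

```bash
python3 - <<'E'
from h import *
T=cv2.imread("pics/top0.png");S=cv2.imread("pics/scene0.png")
for n in P: print(n,"cam",(-P[n]["R"].T@P[n]["t"]).round(3))
for n,I,(u,v) in(("top",T,(287,233)),("scene",S,(264,217))):
    L=cv2.inRange(I,(150,150,150),(255,255,255));h=cv2.cvtColor(I,cv2.COLOR_BGR2HSV)
    L=(L>0)&(h[:,:,1]<70); k,lab,st,ce=cv2.connectedComponentsWithStats(L.astype('uint8'));i=lab[v,u]
    print(n,"inlay",ce[i],st[i,4],ray(n,*ce[i],.042).round(4))
    print(n,"hsv dark",h[v+12,u-3],h[v-14,u+4])
    D=((I.max(2)<160)&(h[:,:,1]>90)&(I.max(2)>60)).astype('uint8')
    D[:v-40]=0;D[v+40:]=0;D[:,:u-30]=0;D[:,u+30:]=0
    k,lab,st,ce=cv2.connectedComponentsWithStats(D|(lab==i).astype('uint8'));j=lab[v,u]
    c=max(cv2.findContours((lab==j).astype('uint8'),0,2)[0],key=cv2.contourArea);r=cv2.minAreaRect(c);print(" dark",r)
    q=np.array([ray(n,*p,.042)[:2] for p in cv2.boxPoints(r)]);print(q.round(4).tolist(),q.mean(0))
    for e in(q[1]-q[0],q[2]-q[1]): print("   len",np.linalg.norm(e).round(4),"yaw",np.degrees(np.arctan2(e[1],e[0])).round(1))
h=cv2.cvtColor(T,cv2.COLOR_BGR2HSV)
G=((h[:,:,1]<60)&(T.max(2)>90)).astype('uint8');G[:225]=0;G[335:]=0;G[:,:365]=0;G[:,485:]=0
c=max(cv2.findContours(cv2.morphologyEx(G,cv2.MORPH_OPEN,np.ones((5,5))),0,2)[0],key=cv2.contourArea);r=cv2.minAreaRect(c);print("pad",r)
q=np.array([ray("top",*p,.01)[:2] for p in cv2.boxPoints(r)]);print(q.round(4).tolist(),q.mean(0))
E
```

```text
top cam [ 0.41  -0.02   1.076]
scene cam [1.224 0.021 0.906]
top inlay [286.29842932 232.38219895] 191 [ 0.5836 -0.0541  0.042 ]
top hsv dark [ 12 125 153] [ 12 126 150]
 dark ((286.0076599121094, 233.1384735107422), (17.628862380981445, 40.7831916809082), 15.255120277404785)
[[0.5462, -0.0242], [0.6287, -0.0478], [0.6184, -0.0831], [0.5361, -0.0591]] [ 0.58236042 -0.05353729]
   len 0.0858 yaw -15.9
   len 0.0368 yaw -106.3
scene inlay [264.15384615 216.92307692] 156 [ 0.5842 -0.0547  0.042 ]
scene hsv dark [ 11 137 149] [ 11 140 151]
 dark ((262.6958923339844, 220.30929565429688), (19.39311408996582, 44.87830352783203), 23.962486267089844)
[[0.6345, -0.0894], [0.5299, -0.061], [0.5491, -0.0231], [0.6515, -0.0533]] [ 0.59126104 -0.05668708]
   len 0.1084 yaw 164.8
   len 0.0424 yaw 63.1
pad ((424.1543273925781, 276.974853515625), (84.87979125976562, 81.81270599365234), 71.99584197998047)
[[0.55, -0.2375], [0.6026, -0.4084], [0.4297, -0.4507], [0.3805, -0.2839]] [ 0.49071534 -0.34512686]
```

Call:
jog_arm(deltas=[0.18,0.17,0,0,0,-0.015,0.37,0.35,0,0,0,-0.03,0.56,0.52,0,0,0,-0.045,0.74,0.7,0,0,0,-0.06,0.93,0.87,0,0,0,-0.074], claw=0, newtons=30)

```text
time: 0.52
tool_pos: [0.2491, -0.4133, 0.2374]
tool_rot: [-3.141, 0.0, 0.183]
contact_force: [0.6, -0.4, 0.6]
opening: 0.0632
```

Call:
jog_arm(deltas=[0.18,0.17,0,0,0,-0.015,0.37,0.35,0,0,0,-0.03,0.56,0.52,0,0,0,-0.045,0.74,0.7,0,0,0,-0.06,0.93,0.87,0,0,0,-0.074])

```text
time: 0.93
tool_pos: [0.3421, -0.3262, 0.2375]
tool_rot: [-3.141, 0.0, 0.067]
contact_force: [0.3, -0.5, -0.4]
opening: 0.0295
```

Call:
jog_arm(deltas=[0.18,0.17,0,0,0,-0.015,0.37,0.35,0,0,0,-0.03,0.56,0.52,0,0,0,-0.045,0.74,0.7,0,0,0,-0.06,0.93,0.87,0,0,0,-0.074])

```text
time: 1.35
tool_pos: [0.4351, -0.2392, 0.2374]
tool_rot: [-3.141, 0.001, -0.049]
contact_force: [0.7, -0.6, 0.3]
opening: 0.0008
```

Call:
jog_arm(deltas=[0.18,0.17,0,0,0,-0.015,0.37,0.35,0,0,0,-0.03,0.56,0.52,0,0,0,-0.045,0.74,0.7,0,0,0,-0.06,0.93,0.87,0,0,0,-0.074])

```text
time: 1.77
tool_pos: [0.5281, -0.1522, 0.2373]
tool_rot: [-3.141, 0.001, -0.165]
contact_force: [0.3, 0.6, -0.4]
opening: 0.0004
```

Call:
jog_arm(deltas=[0.18,0.17,-0.2,0,0,-0.015,0.37,0.35,-0.4,0,0,-0.03,0.56,0.52,-0.6,0,0,-0.045,0.74,0.7,-0.8,0,0,-0.06,0.92,0.88,-1.0,0,0,-0.073])

```text
time: 2.18
tool_pos: [0.6201, -0.0644, 0.1363]
tool_rot: [3.141, 0.001, -0.28]
contact_force: [0.3, -0.9, 0.8]
opening: -0.0001
```

Call:
jog_arm(deltas=[0,0,-0.2,0,0,0,0,0,-0.4,0,0,0,0,0,-0.6,0,0,0,0,0,-0.76,0,0,0,0,0,-0.76,0,0,0])

```text
time: 2.6
tool_pos: [0.617, -0.0648, 0.0576]
tool_rot: [3.141, 0.008, -0.279]
contact_force: [0.2, -0.9, -0.7]
opening: 0.0004
```

```bash
python3 - <<'E'
from h import *
I=robot.read_camera("scene");c=crop("scene",262,222,100,100,6,"press1",I)
print(robot.observe()["tool_pos"])
print([proj("scene",x) for x in((.62,-.0644,.049),)])
E
```

```text
[ 0.61813383 -0.06506556  0.05965627]
[array([257.8201641 , 229.22518906])]
```

View pics/press1.png

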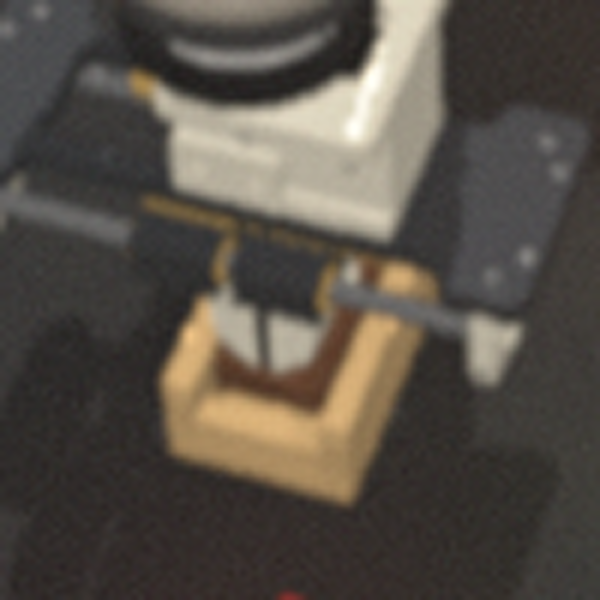

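The closed fingers (crop 268,340) are centred over the piece's end at the cut-away wall, so I press.

Call:
jog_arm(deltas=[0,0,-0.06,0,0,0,0,0,-0.1,0,0,0,0,0,-0.14,0,0,0,0,0,-0.18,0,0,0,0,0,-0.2,0,0,0])

```text
time: 3.07
tool_pos: [0.6195, -0.0654, 0.0416]
tool_rot: [3.142, -0.0, -0.279]
contact_force: [-0.2, 0.3, 0.4]
opening: 0.0005
```

Call:
jog_arm(deltas=[0,0,-0.01,0,0,0,0,0,-0.01,0,0,0,0,0,-0.01,0,0,0])

```text
time: 3.32
tool_pos: [0.6198, -0.0655, 0.0411]
tool_rot: [3.142, -0.001, -0.279]
contact_force: [0.4, -0.2, 1.1]
opening: 0.0005
```

```bash
python3 - <<'E'
from h import *
I=robot.read_camera("scene");S=crop("scene",262,222,100,100,4,"press2",I)
T=robot.read_camera("top");c=crop("top",287,233,100,100,4,"x",T)
cv2.imwrite("pics/press2.png",np.hstack([cv2.imread("pics/press2.png"),cv2.imread("pics/x.png")]))
o=robot.observe();print(o["tool_pos"],o["contact_force"])
E
```

```text
[ 0.61977621 -0.06548314  0.04107896] [-0.51898508 -0.09319181  0.61883538]
```

View pics/press2.png

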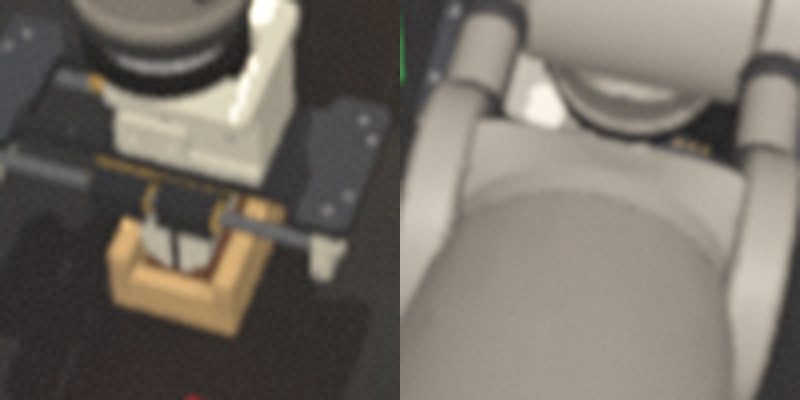

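Call:
jog_arm(deltas=[0,0,0.2,0,0,0,0,0,0.4,0,0,0,0,0,0.6,0,0,0,0,0,0.8,0,0,0,0,0,1.0,0,0,0])

```text
time: 3.83
tool_pos: [0.6194, -0.0654, 0.1416]
tool_rot: [3.142, 0.0, -0.279]
contact_force: [0.5, 0.1, 0.1]
opening: 0.0002
```

Call:
jog_arm(deltas=[-0.11,0.03,0.1,0,0,0,-0.22,0.06,0.2,0,0,0,-0.33,0.1,0.3,0,0,0,-0.44,0.13,0.3,0,0,0,-0.55,0.16,0.3,0,0,0], claw=1)

```text
time: 4.25
tool_pos: [0.5644, -0.0493, 0.1715]
tool_rot: [-3.142, -0.002, -0.279]
contact_force: [-0.5, -0.4, -0.2]
opening: 0.0289
```

```bash
python3 - <<'E'
from h import *
I=robot.read_camera("scene");S=crop("scene",262,212,100,100,6,"tip1",I)
o=robot.observe();print(o["tool_pos"],o["tool_rot"],o["contact_force"])
# predicted side outline of tipped piece (u along piece x, z), pixels in crop
a=np.radians(-16);C=np.array([.584,-.054])
for u,z in((-38.2,50.4),(-30,64.1)):
  for w in(-20,20):
    xy=C+(u*np.array([np.cos(a),np.sin(a)])+w*np.array([-np.sin(a),np.cos(a)]))/1000
    print(u,w,((proj("scene",[*xy,z/1000])-[212,162])*6).round())
E
```

```text
[ 0.56226444 -0.04858144  0.17108596] [ 3.14149657e+00  1.45787833e-03 -2.78413771e-01] [-0.8781232   0.61099171 -0.44305328]
-38.2 -20 [297. 215.]
-38.2 20 [408. 244.]
-30 -20 [287. 207.]
-30 20 [399. 237.]
```

View pics/tip1.png

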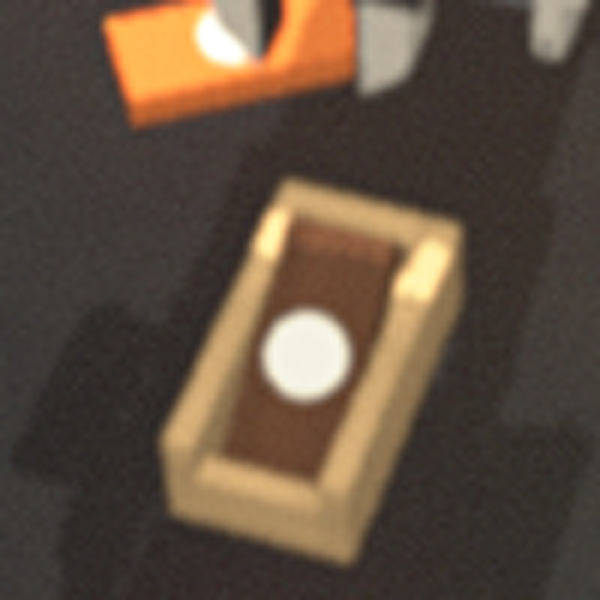

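The inlay is now round in the oblique view (15.3 × 15.3 px, was 15.6 × 13.6) and has moved about 4.5 px towards the camera, to crop (307,356). The piece is tipped and stays tipped. Next I open the jaws, descend over the raised end and grip.

Call:
jog_arm(deltas=[0,0,-0.1,0,0,0,0,0,-0.2,0,0,0,0,0,-0.3,0,0,0,0,0,-0.4,0,0,0,0.01,0,-0.5,0,0,0])

```text
time: 4.72
tool_pos: [0.5654, -0.0495, 0.1188]
tool_rot: [3.141, 0.002, -0.279]
contact_force: [-0.8, -1.0, -0.6]
opening: 0.0663
```

Call:
jog_arm(deltas=[0,0,-0.1,0,0,0,0,0,-0.2,0,0,0,0,0,-0.3,0,0,0,0,0,-0.35,0,0,0,0,0,-0.4,0,0,0])

```text
time: 5.13
tool_pos: [0.5654, -0.0494, 0.0799]
tool_rot: [3.141, 0.001, -0.279]
contact_force: [-0.2, 0.7, 0.0]
opening: 0.0913
```

Call:
jog_arm(deltas=[0,0,-0.08,0,0,0,0,0,-0.16,0,0,0,0,0,-0.22,0,0,0,0,0,-0.22,0,0,0,0,0,-0.22,0,0,0])

```text
time: 5.55
tool_pos: [0.5654, -0.0494, 0.0584]
tool_rot: [3.141, 0.001, -0.279]
contact_force: [0.4, 0.8, 1.5]
opening: 0.0916
```

Call:
jog_arm(deltas=[0,0,0,0,0,0,0,0,0,0,0,0,0,0,0,0,0,0,0,0,0,0,0,0,0,0,0,0,0,0], claw=0, newtons=25)

```text
time: 5.97
tool_pos: [0.5657, -0.0494, 0.059]
tool_rot: [3.142, -0.0, -0.279]
contact_force: [-0.3, -0.2, -0.7]
opening: 0.0627
```

Call:
jog_arm(deltas=[0,0,0,0,0,0,0,0,0,0,0,0,0,0,0,0,0,0,0,0,0,0,0,0,0,0,0,0,0,0])

```text
time: 6.38
tool_pos: [0.5656, -0.0495, 0.0587]
tool_rot: [3.141, 0.0, -0.279]
contact_force: [0.2, -0.4, 0.1]
opening: 0.0396
```

Gripped: the opening is 39.6 mm for a 40 mm piece. Now I lift it.

Call:
jog_arm(deltas=[-0.01,0,0.05,0,0,0,-0.01,0,0.12,0,0,0,-0.01,0,0.2,0,0,0,-0.01,0,0.3,0,0,0,-0.01,0,0.4,0,0,0])

```text
time: 6.8
tool_pos: [0.5647, -0.0495, 0.1001]
tool_rot: [3.142, -0.001, -0.279]
contact_force: [-0.1, 0.5, -0.1]
opening: 0.0397
```

Call:
jog_arm(deltas=[0,0,0.15,0,0,0,0,0,0.3,0,0,0,0,0,0.5,0,0,0,0,0,0.7,0,0,0,0,0,0.8,0,0,0])

```text
time: 7.22
tool_pos: [0.5656, -0.0497, 0.1823]
tool_rot: [-3.141, -0.005, -0.279]
contact_force: [0.6, -0.7, -0.0]
opening: 0.0394
```

```bash
python3 - <<'E'
from h import *
I=robot.read_camera("scene");crop("scene",262,190,180,140,4,"lift1",I)
o=robot.observe();print(o["tool_pos"],o["tool_rot"],o["contact_force"],o["opening"],o["qpos"])
E
```

```text
[ 0.56625257 -0.04976094  0.18326848] [-3.14127295 -0.00688008 -0.27873826] [ 1.23949338 -0.13114168  1.08218419] 0.03951018229474353 [-2.22427524e-01  4.64074812e-01  1.49041114e+00 -7.35532271e-05
  1.18021953e+00  1.62713373e+00]
```

View pics/lift1.png

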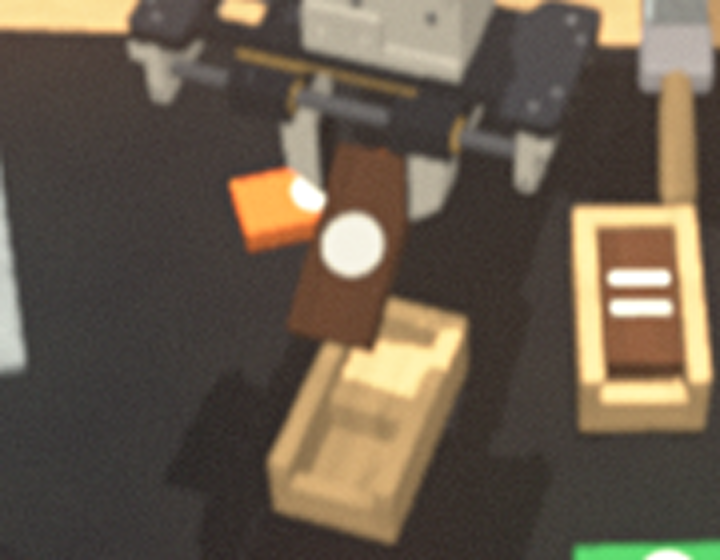

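The piece is held by its raised end at crop (370,160), with the inlay at (353,245) and the far end at (331,338). The nest is empty and the strips piece is untouched. I'll measure the held tilt by intersecting rays with the piece's mid-plane.

```bash
python3 - <<'E'
from h import *
o=robot.observe();p=o["tool_pos"];a=o["tool_rot"][2]
ex=np.array([np.cos(a),np.sin(a),0]);ey=np.array([-np.sin(a),np.cos(a),0])
I=cv2.cvtColor(cv2.imread("pics/lift1.png"),cv2.COLOR_BGR2RGB)
h=cv2.cvtColor(I,cv2.COLOR_RGB2HSV)
L=((h[:,:,1]<50)&(h[:,:,2]>150)).astype('uint8');k,lab,st,ce=cv2.connectedComponentsWithStats(L);c=ce[lab[245,353]]
D=((h[:,:,0]<15)&(h[:,:,1]>100)&(h[:,:,2]<150)).astype('uint8');k,lab,st,_=cv2.connectedComponentsWithStats(D);m=(lab==lab[300,335])|(L>0)&(abs(np.arange(720)-353)<45)[None]&(abs(np.arange(560)-245)<45)[:,None]
B=cv2.boxPoints(cv2.minAreaRect(max(cv2.findContours(m.astype('uint8'),0,2)[0],key=cv2.contourArea)));B=B[B[:,1].argsort()]
print("box",B.tolist(),"inlay",c)
R=P["scene"]["R"];o3=-R.T@P["scene"]["t"];q=P["scene"]
pts=[]
for uv in(c,B[2:].mean(0),B[:2].mean(0)):
    u,v=uv/4+[172,120];d=R.T@np.array([(u-q["cx"])/q["fx"],(v-q["cy"])/q["fy"],1])
    X=o3+d*(ey@(p-o3))/(ey@d);r=X-p;pts.append([ex@r,r[2]]);print(np.round([ex@r*1000,r[2]*1000],1))
E
```

```text
box [[393.2519836425781, 127.98270416259766], [222.59414672851562, 178.36740112304688], [450.7853698730469, 322.85382080078125], [280.1275329589844, 373.238525390625]] inlay [352.07276995 244.27095909]
[ 27.3 -20.5]
[  19.  -108.2]
[67.  80.8]
```

Call:
jog_arm(deltas=[-0.07,-0.19,0,-0.006,-0.022,0,-0.14,-0.38,0,-0.013,-0.044,0,-0.21,-0.57,0,-0.019,-0.066,0,-0.28,-0.76,0,-0.026,-0.088,0,-0.36,-0.95,0,-0.032,-0.11,0])

```text
time: 7.68
tool_pos: [0.5279, -0.145, 0.1783]
tool_rot: [3.14, -0.181, -0.278]
contact_force: [-0.3, -0.5, -0.8]
opening: 0.0395
```

Call:
jog_arm(deltas=[-0.07,-0.19,0,-0.006,-0.022,0,-0.14,-0.38,0,-0.013,-0.044,0,-0.21,-0.57,0,-0.019,-0.066,0,-0.28,-0.76,0,-0.026,-0.088,0,-0.36,-0.95,0,-0.032,-0.11,0])

```text
time: 8.1
tool_pos: [0.4918, -0.2401, 0.1784]
tool_rot: [3.139, -0.361, -0.278]
contact_force: [-0.4, 0.9, -0.3]
opening: 0.0401
```

Call:
jog_arm(deltas=[-0.07,-0.19,0,-0.006,-0.022,0,-0.14,-0.38,0,-0.013,-0.044,0,-0.21,-0.57,0,-0.019,-0.066,0,-0.28,-0.76,0,-0.026,-0.088,0,-0.35,-0.95,0,-0.032,-0.11,0])

```text
time: 8.52
tool_pos: [0.4568, -0.3351, 0.1784]
tool_rot: [3.138, -0.541, -0.278]
contact_force: [-0.1, 0.3, -0.9]
opening: 0.0397
```

Call:
jog_arm(deltas=[0,0,-0.2,0,0,0,0,0,-0.4,0,0,0,0,0,-0.6,0,0,0,0,0,-0.8,0,0,0,0,0,-1.0,0,0,0])

```text
time: 8.93
tool_pos: [0.457, -0.3344, 0.0775]
tool_rot: [3.138, -0.539, -0.278]
contact_force: [0.7, 0.6, -0.2]
opening: 0.0397
```

```bash
python3 - <<'E'
from h import *
from scipy.spatial.transform import Rotation as Ro
I=robot.read_camera("scene");crop("scene",140,200,160,120,5,"pl1",I)
o=robot.observe();print(o["tool_pos"],o["tool_rot"],o["opening"],o["qpos"])
print("tool axes\n",Ro.from_euler("xyz",o["tool_rot"]).as_matrix().round(3))
E
```

```text
[ 0.45568621 -0.33285402  0.07381264] [-3.14117506 -0.53399954 -0.27971586] 0.03977765887705432 [-0.94165551  0.4726222   2.04624902  1.05847369  0.36752277 -0.04851841]
tool axes
 [[ 0.827 -0.276  0.489]
 [-0.238 -0.961 -0.14 ]
 [ 0.509 -0.    -0.861]]
```

View pics/pl1.png

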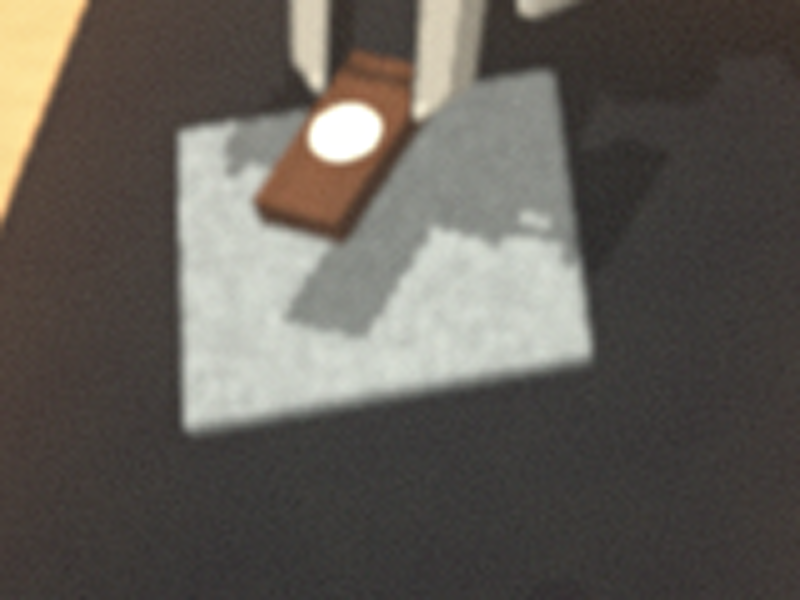

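The piece is held flat over the pad, inlay at crop (345,132). q5 is 0.37, close to its 0.28 limit, so I turn about +30° in yaw, which also squares the piece with the pad.

Call:
jog_arm(deltas=[0,-0.04,0,0,0,0.066,0,-0.08,0,0,0,0.13,0.01,-0.12,0,0,0,0.2,0.01,-0.16,0,0,0,0.26,0.02,-0.2,0,0,0,0.33])

```text
time: 9.4
tool_pos: [0.4586, -0.3545, 0.0789]
tool_rot: [3.14, -0.538, 0.244]
contact_force: [0.5, 0.1, -0.5]
opening: 0.0394
```

```bash
python3 - <<'E'
from h import *
o=robot.observe();print(o["tool_pos"],o["tool_rot"],o["opening"],o["qpos"])
E
```

```text
[ 0.45864622 -0.3544865   0.07887053] [ 3.14000718 -0.53807282  0.24372564] 0.03944640469433563 [-1.06256766  0.55667148  1.83789907  0.79584599  0.76394713 -0.32896093]
```

Call:
jog_arm(deltas=[0,0,-0.15,0,0,0,0,0,-0.28,0,0,0,0,0,-0.38,0,0,0,0,0,-0.45,0,0,0,0,0,-0.46,0,0,0])

```text
time: 9.82
tool_pos: [0.459, -0.3539, 0.0317]
tool_rot: [3.141, -0.538, 0.239]
contact_force: [-0.5, -0.1, -0.2]
opening: 0.0395
```

Call:
jog_arm(deltas=[0,0,-0.01,0,0,0,0,0,-0.02,0,0,0])

```text
time: 9.98
tool_pos: [0.4597, -0.3547, 0.0313]
tool_rot: [3.138, -0.54, 0.241]
contact_force: [-0.4, -1.0, -0.7]
opening: 0.0397
```

```bash
python3 - <<'E'
from h import *
I=robot.read_camera("scene");crop("scene",140,200,100,80,8,"pl2",I)
o=robot.observe();print(o["tool_pos"],o["tool_rot"],o["contact_force"],o["torque"])
E
```

```text
[ 0.45970808 -0.35460676  0.03115668] [ 3.13808696 -0.53985046  0.2407827 ] [-0.0420368  -0.77709067 -1.23445061] [-0.05706413  0.41309644  0.01295547]
```

View pics/pl2.png

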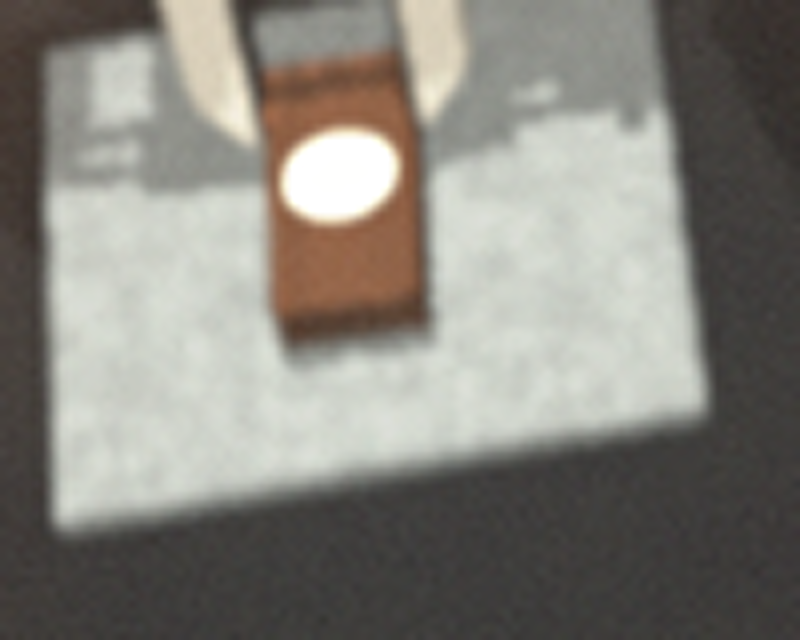

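The piece (inlay at crop 340,175) is level just above the pad, with only a thin shadow below its front edge. I lower it the last few millimetres.

Call:
jog_arm(deltas=[0,0,-0.01,0,0,0,0,0,-0.015,0,0,0,0,0,-0.02,0,0,0,0,0,-0.02,0,0,0])

```text
time: 10.37
tool_pos: [0.4596, -0.3545, 0.0289]
tool_rot: [3.139, -0.54, 0.24]
contact_force: [0.3, 0.5, -1.4]
opening: 0.0397
```

Call:
jog_arm(deltas=[0,0,-0.005,0,0,0,0,0,-0.01,0,0,0,0,0,-0.015,0,0,0])

```text
time: 10.62
tool_pos: [0.4596, -0.3545, 0.0272]
tool_rot: [3.139, -0.54, 0.24]
contact_force: [-0.7, 0.2, -0.3]
opening: 0.0397
```

Call:
jog_arm(deltas=[0,0,-0.005,0,0,0,0,0,-0.01,0,0,0,0,0,-0.01,0,0,0])

```text
time: 10.87
tool_pos: [0.4596, -0.3544, 0.0271]
tool_rot: [3.138, -0.541, 0.241]
contact_force: [-4.1, 2.2, 8.1]
opening: 0.0396
```

```bash
python3 - <<'E'
from h import *
I=robot.read_camera("scene");crop("scene",140,200,100,80,8,"pl3",I)
o=robot.observe();print(o["tool_pos"],o["tool_rot"],o["contact_force"],o["torque"])
E
```

```text
[ 0.45963362 -0.35444433  0.0271105 ] [ 3.13846652 -0.5408024   0.24077082] [-4.65308683  1.03041968  7.56553877] [0.32943299 0.34581312 0.21309394]
```

View pics/pl3.png

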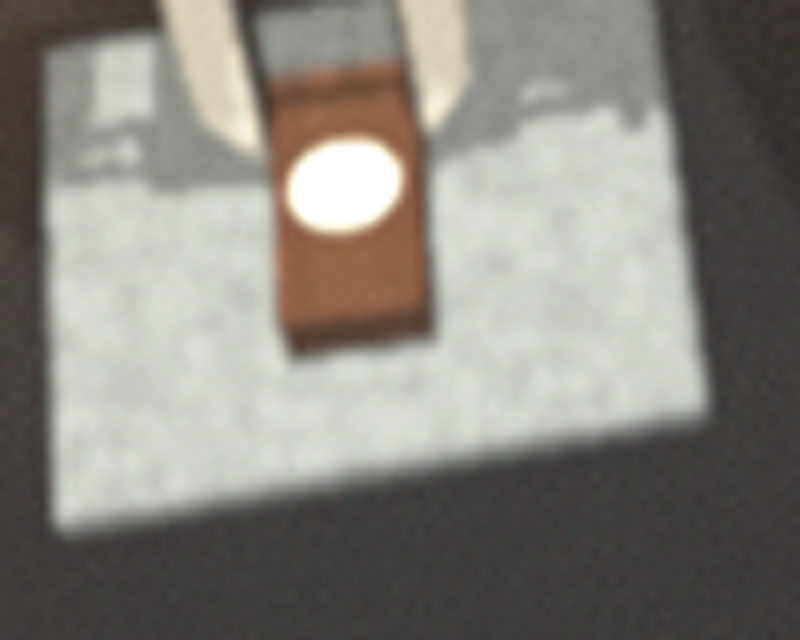

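The piece is down on the pad: 8 N of contact and no shadow gap, inlay at crop (345,185). I release and retract back along the tool axis.

Call:
jog_arm(deltas=[0,0,0.005,0,0,0,0,0,0.005,0,0,0,0,0,0.005,0,0,0,0,0,0.005,0,0,0,0,0,0.005,0,0,0], claw=1)

```text
time: 11.33
tool_pos: [0.4596, -0.3544, 0.0266]
tool_rot: [3.139, -0.54, 0.24]
contact_force: [-0.3, -0.6, 0.8]
opening: 0.0682
```

Call:
jog_arm(deltas=[-0.05,-0.01,0.09,0,0,0,-0.12,-0.03,0.22,0,0,0,-0.2,-0.05,0.38,0,0,0,-0.3,-0.08,0.56,0,0,0,-0.4,-0.1,0.76,0,0,0])

```text
time: 11.75
tool_pos: [0.4187, -0.3643, 0.1035]
tool_rot: [3.14, -0.539, 0.24]
contact_force: [-0.6, -0.1, -0.0]
opening: 0.0916
```

Call:
jog_arm(deltas=[-0.1,-0.03,0.2,0,0,0,-0.2,-0.05,0.4,0,0,0,-0.3,-0.08,0.6,0,0,0,-0.4,-0.1,0.8,0,0,0,-0.4,-0.1,0.8,0,0,0])

```text
time: 12.17
tool_pos: [0.3788, -0.3765, 0.1867]
tool_rot: [3.131, -0.54, 0.242]
contact_force: [-0.1, -0.7, 0.5]
opening: 0.0919
```

```bash
python3 - <<'E'
from h import *
I=robot.read_camera("scene");cv2.imwrite("pics/fin.png",I[:,:,::-1])
o=robot.observe();print(o["time"],o["tool_pos"],o["contact_force"],o["opening"])
h=cv2.cvtColor(I,cv2.COLOR_RGB2HSV)
L=((h[:,:,1]<15)&(h[:,:,2]>235)).astype('uint8');k,lab,st,ce=cv2.connectedComponentsWithStats(L)
for i in range(1,k):
    if 60<st[i,4]<400 and 150<ce[i][1]<330: print(st[i],ce[i].round(1),ray("scene",*ce[i],.026).round(4))
E
```

```text
12.2167 [ 0.37904011 -0.37573451  0.18490172] [-0.51763592 -0.00909189 -0.27658805] 0.09156512289644243
[245 163  13   9  90] [251.1 167. ] [ 0.4364 -0.0945  0.026 ]
[127 178  12  10  98] [132.5 182.6] [ 0.492  -0.3474  0.026 ]
[397 192  12  24  89] [402.3 203.6] [0.5256 0.2296 0.026 ]
[332 258  14  13 141] [338.7 264.1] [0.6791 0.0951 0.026 ]
[249 287  15  13 156] [255.8 293. ] [ 0.7486 -0.0594  0.026 ]
```

View pics/fin.png

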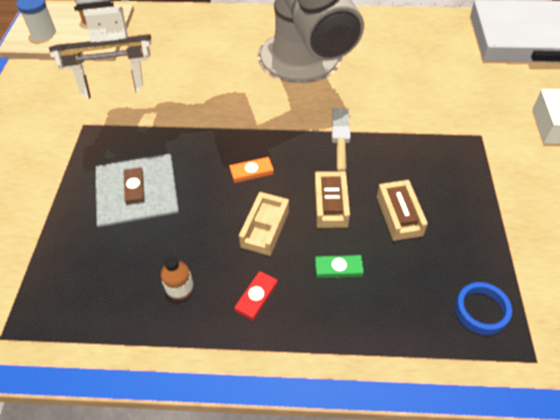

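The final view shows the piece flat, inlay up, near the pad's centre at (133,183). Its nest at (265,223) is empty, the bar and strips pieces are still seated at (403,204) and (332,194), and the gripper is clear.

```bash
python3 -c "
from cell import robot
print(robot.hand_in())"
```

```text
the job is handed in; nothing more can be done
None
```

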